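# Lock a filter cartridge into the bench gas outlet's sleeve coupler

## Robot

A 6-joint arm with a two-finger parallel gripper is mounted at the origin on the work surface. World frame = base frame: x ahead of the robot, y to its left, z up, the work surface at z = 0. Lengths are in m, angles in rad, forces in N, time in s.
With the tool pointing down it reaches from about 0.25 to 0.775 m from the base axis. Payload 4 kg.
Tool frame: the origin (TCP) lies on the centre line of the jaws, within the pads' length; the fingertips stand 8 mm ahead of it and the grasp point (between the pads) lies 11 mm behind it; z points along the fingers, y is the direction in which the jaws open and shut (so a half turn about z gives the same grasp; the last joint's range is limited). The gripper opens to 94 mm and grips with 3 to 60 N. Pads are 16 mm wide; open, the fingers measure 119 mm over their backs; the gripper's body (75 mm by 177 mm) begins 78 mm behind the grasp point.
Start: joints at [-0.103, 0.087, 1.371, -0, 1.684, -0.103], TCP at [0.55, -0, 0.214] pointing down, gripper open.
Joint ranges: [-3.1, 3.1], [-0.76, 2.03], [0.27, 2.55], [-1.08, 4.22], [0.17, 2.65], [-2.57, 2.57]. Speed limits (rad/s): [2.79, 2.79, 3.14, 3.14, 3.14, 3.14].

## Interface

Orientations are given as [roll, pitch, yaw] about the fixed x, y, z axes, in that order (R = Rz(yaw) Ry(pitch) Rx(roll)).
In Python, from bench import robot gives the robot as it stands.
- The arm moves only by the shell command python3 -m crank 'ROWS' [OPENING]. ROWS is JSON, a list of rows, each a list of 4 numbers: the shift along the tool's x, y, z scaled (see below), then the turn about the tool's z scaled (see below). A call has exactly 10 rows; each row shifts and turns the commanded pose from where the row before left it, along the tool's axes as they then stand; what a row does not reach is not made up. The controller multiplies each number of a shift by 0.2 m and each number of a turn by pi/2 rad. A row lasts 1/8 s, in which the tool goes at most 62.5 mm and 10.7 degrees, less where a joint would pass 70% of its speed; a pose out of reach is approached as far as the arm can. A call with a number of a shift or a turn outside -1 to 1 is refused whole. A call with a gripper value outside its range is refused whole. OPENING is the gripper command: -1 is fully open, 1 is shut, values between are in proportion, set as the call begins (- or left out, the last holds). The fingers move at their own pace and stop on an object; the grip force is fixed at half the most. Time passes only in rows, so rows that do not move let the fingers close, or fill a call up. It gives the time, the measured TCP pose, the force and the opening at its end, in the units of the state.
- robot.get_obs(): the state, without advancing time (a new reading comes with each control period).
- robot.snapshot(name): name is "scene" or "side" or "wrist"; returns (picture, depth): 420x560x3 uint8, red, green, blue; 420x560 float32, m along the optical axis (not along the pixel's ray), 0 where there is no reading.
- robot.camera_params(name): a dict with "fx", "fy", "cx", "cy" (pixels), "world_from_camera" (4x4, takes a point from camera to world coordinates). Camera axes: x right, y down, z forward; pixel columns grow to the right and rows downward; lengths in m; the calibration is good to about 2 mm. The wrist camera is an equidistant fisheye: a pixel r from the principal point sees the ray r / f radians off the axis. A picture is of the moment at which its call begins: read the wrist's pose just before it. camera_params takes no time and is no camera call; for the wrist camera it gives the pose at the moment of the call.
- robot.close_job(): hands the job in, once; it reports no verdict.
The state is a dict: "time": time; "joint_positions": joint angles; "qvel": joint speeds; "joint_torque": joint torques, N m; "tool_pos": TCP position; "ee_rot": TCP orientation; "wrist_force": force on the tool from outside, world axes, zero at the start; "wrist_torque": the same for the moment, N m; "width": finger opening in m.
Only numpy, scipy, OpenCV 4.12 (cv2) and the standard library are available. Lean on these libraries where they do the work, as an engineer would, in place of code of your own. Each camera call takes 0.05 s, during which the arm holds its last target.

## Task

Fit the filter cartridge with the slim grooved nose to the bench gas outlet: first pull the coupler's flanged sleeve back until the spring catch on top holds it, then push the cartridge's nose fully home in the coupler's mouth. Then press the catch's thumb plate down so that the sleeve springs fully forward and locks the cartridge. Leave the fat-nosed cartridge and everything else standing where it is.

Things in the scene. Friction and masses are not known exactly. Their poses are not given: they have to be found in the camera images.
- mouth (a point): Centre of the mouth plane of the gas outlet's horizontal coupler, 85 mm above the bench (fixed; place and yaw vary). x axis points level INTO the bore: the way the cartridge is pushed and the sleeve is pulled back; z up. Bore 20.4 mm wide, 42 mm deep, barrel 34 mm across. While the sleeve is forward two jaws inside close the bore; drawn back about 12 mm or more they are clear.
- coupler: The whole fixed outlet; origin on the bench 50 mm behind the mouth plane, axes as the mouth's. Foot plate 115 x 75 x 12 mm (x from -40 to 75). The barrel with its sleeve stands free in the air as far as x = 14; then a block 52 x 44 mm. The catch reaches 30 mm above the bore axis. A brass stub 20 mm across, 78 mm high, stands at x = 50, y = 62.
- sleeve_grip (a point): Middle of the brass sleeve round the barrel, on the axis (23 mm behind the mouth when home); moves with the sleeve. A waist 38 mm across and 30 mm long between two flanges 50 mm across and 6 mm thick: grip the waist across, from above, between the flanges. Axes as the mouth's.
- sleeve (a joint): How far the sleeve is pulled back, m: 0 = forward (home), 0.018 = end stop; its spring resists with 5 N at 0, 12 N at the stop. Pulled to 0.016 or more and let go, it is held by the catch at about 0.015; let go earlier it springs home. Released with the cartridge fully home it springs to 0; with one not fully home it stops about 0.011 back.
- catch_pad (a point): Centre of the top of the thumb plate of the steel rocker catch on top of the coupler, on the axis plane, 106 mm behind the mouth and 115 mm above the bench. Plate 28 mm wide, 26 mm long. Moves with the catch; x axis as the mouth's.
- catch (a joint): Angle of the catch, rad: 0 = at rest (nose down, thumb plate up), 0.28 = thumb plate pressed fully down, about 9 mm; it springs back. Pressing takes about 1 to 4 N; from about 0.15 (5 mm) it frees the sleeve.
- cartridge_centre (a point): Body centre of the cartridge to fit: square aluminium block 60 x 34 x 34 mm, about 160 g, lying on one of two white pads 2 mm thick. x axis along its length to the nose: steel, 18 mm thick, from 30 to 66 mm from the centre, a groove 9 mm wide round it, tapered to 12 mm at the tip. Fully home, its front face meets the mouth plane: the centre is then 30 mm before the mouth on its axis.
- other_centre (a point): Centre of the body of the cartridge that does not fit, to be left alone: same body, but a short fat smooth nose 26 mm thick and 22 mm long. It lies on the other pad.
- stopper: grey-black rubber stopper, a tapered plug 38 mm across and 32 mm high, standing on a bench pad; origin at the centre of its underside, z axis up. To be left where it is.
- jar: small glass jar with white cap, 40 mm across, 45 mm high, standing on a bench pad; origin at the centre of its underside, z axis up. To be left where it is.
- boat: white square weighing boat, 42 x 42 mm, 14 mm high, on a bench pad; origin at the centre of its underside, z axis up. To be left where it is.
- crucible: white porcelain crucible, 40 mm across, 34 mm high, on a bench pad; origin at the centre of its underside, z axis up. To be left where it is.
- amber_tall: amber reagent bottle, 66 mm across, 150 mm high, standing on the bench; origin at the centre of its underside, z axis up. To be left where it is.
- amber_short: amber reagent bottle, 72 mm across, 120 mm high, standing on the bench; origin at the centre of its underside, z axis up. To be left where it is.
- beaker: low glass beaker, 56 mm across, 52 mm high, standing on the bench near the robot; origin at the centre of its underside, z axis up. To be left where it is.

How it is judged:
On the way, in this order (a step that is already met when the one before it is completed fails the run):
1. the sleeve is pulled back past the catch and held there, the coupler still empty (value of joint sleeve above 0.0135 m and value of joint catch below 0.06 rad and distance between cartridge_centre and mouth above 0.07 m), for 0.3 s.
2. the cartridge's nose is fully home in the mouth while the sleeve is still caught back (x of cartridge_centre in the frame of mouth between -0.033 and -0.027 m and y of cartridge_centre in the frame of mouth between -0.004 and 0.004 m and z of cartridge_centre in the frame of mouth between -0.005 and 0.005 m and angle between the x axis of cartridge_centre and the x axis of mouth, either way round below 0.12 rad and value of joint sleeve above 0.0125 m), for 0.2 s.
At the end, for the whole second after the job is handed in: The cartridge sits in the coupler on its axis (within 4 mm sideways, 5 mm up or down, 0.12 rad), its front face within 3.5 mm of the mouth plane; the sleeve is fully forward (within 2.5 mm of home), and at rest, the catch back up (x of cartridge_centre in the frame of mouth between -0.0335 and -0.027 m and y of cartridge_centre in the frame of mouth between -0.004 and 0.004 m and z of cartridge_centre in the frame of mouth between -0.005 and 0.005 m and angle between the x axis of cartridge_centre and the x axis of mouth, either way round below 0.12 rad and value of joint sleeve below 0.0025 m and value of joint catch below 0.06 rad and velocity of joint sleeve below 0.01 m/s); the robot touches nothing.
It fails at once if a small thing on a pad (stopper, jar, boat, crucible) is moved over 30 mm or tipped (distance of any of stopper, jar, boat, crucible from where it was at the start of the episode above 0.03 m or angle between any of stopper, jar, boat, crucible's own z axis and vertical above 0.35 rad).
It fails at once if a reagent bottle or the beaker is moved over 30 mm or tipped (distance of any of amber_tall, amber_short, beaker from where it was at the start of the episode above 0.03 m or angle between any of amber_tall, amber_short, beaker's own z axis and vertical above 0.35 rad).
It fails at once if the fat-nosed cartridge is moved over 30 mm (distance of other_centre from where it was at the start of the episode above 0.03 m).
It also fails if it takes over 64 s, if anything falls off the work surface, if the arm or the gripper's body presses on something with over 40 N, if the wrist force passes 120 N, or if a joint passes its speed limit or range.

## Working session

There is one attempt and no reset: what is moved stays moved. The work goes in short steps, Python scripts to look and compute and a shell command to move; the robot and the scene stay as the last step left them, time stands still between calls to the robot, and variables do not carry over. Pictures are saved under pics/ and viewed, and the job is handed in when it is done.

```bash
ls; mkdir -p pics
python3 - <<'E'
from bench import robot
import cv2,numpy as np
o=robot.get_obs();print(o)
for n in ["scene","side","wrist"]:
    p=robot.camera_params(n);print(n,p)
    im,d=robot.snapshot(n)
    cv2.imwrite(f"pics/{n}0.png",im[:,:,::-1]);np.save(f"pics/{n}0.npy",d)
E
```

```text
pics
{'time': 0.0, 'joint_positions': array([-1.03068584e-01,  8.79475246e-02,  1.37222565e+00,  1.30270394e-05,
        1.68357650e+00, -1.03077237e-01]), 'qvel': array([-1.20433763e-03,  1.00830712e-03, -6.57278811e-04, -1.46442365e-04,
        1.91729216e-03, -1.86216680e-05]), 'joint_torque': array([ 1.28542815e-03, -3.40182602e+01, -3.02423716e+01,  7.18220207e-02,
        3.29729996e-02, -1.13141955e-04]), 'tool_pos': array([5.49483788e-01, 7.05130734e-05, 2.12322743e-01]), 'ee_rot': array([-3.13944841e+00, -2.34825276e-04,  1.57080618e+00]), 'wrist_force': array([-0.25826332, -0.11253458,  0.55915376]), 'wrist_torque': array([-0.06009856, -0.04280674,  0.02479235]), 'width': 0.09417454519345783}
scene {'fx': 463.13153321748234, 'fy': 463.13153321748234, 'cx': 277.48330648913065, 'cy': 212.18254661462467, 'world_from_camera': array([[ 0.75598109,  0.51848138, -0.39958684,  1.04736189],
       [ 0.65456081, -0.60485299,  0.45354493, -0.58774181],
       [-0.00653669, -0.60442527, -0.79663502,  1.08647492],
       [ 0.        ,  0.        ,  0.        ,  1.        ]])}
side {'fx': 476.7957691305959, 'fy': 476.7957691305959, 'cx': 279.6531658137153, 'cy': 205.71305293090018, 'world_from_camera': array([[-0.9663073 , -0.15026271,  0.20897684,  0.33044346],
       [-0.25738901,  0.56080888, -0.78692077,  0.85517911],
       [ 0.00104878, -0.81419563, -0.58058968,  0.73639777],
       [ 0.        ,  0.        ,  0.        ,  1.        ]])}
wrist {'fx': 325.19226210127806, 'fy': 325.19226210127806, 'cx': 280.5651076366125, 'cy': 212.27988391179943, 'world_from_camera': array([[ 9.99998385e-01,  8.93461467e-04, -1.55913183e-03,
         5.50209819e-01],
       [ 4.16118775e-04, -9.59187104e-01, -2.82771863e-01,
         8.31307133e-02],
       [-1.74814491e-03,  2.82770758e-01, -9.59185927e-01,
         3.83125177e-01],
       [ 0.00000000e+00,  0.00000000e+00,  0.00000000e+00,
         1.00000000e+00]])}
```

View pics/scene0.png

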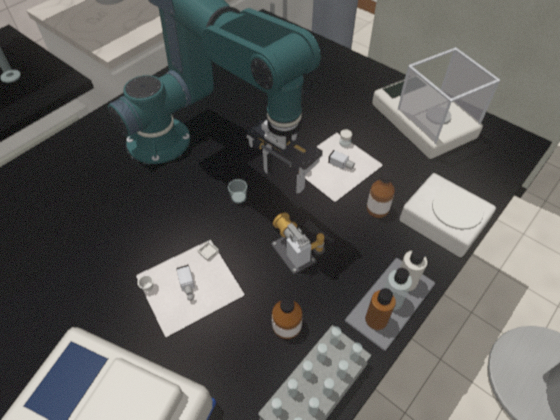

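View pics/side0.png

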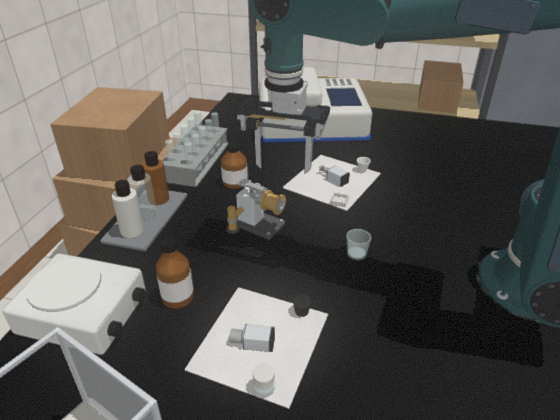

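View pics/wrist0.png

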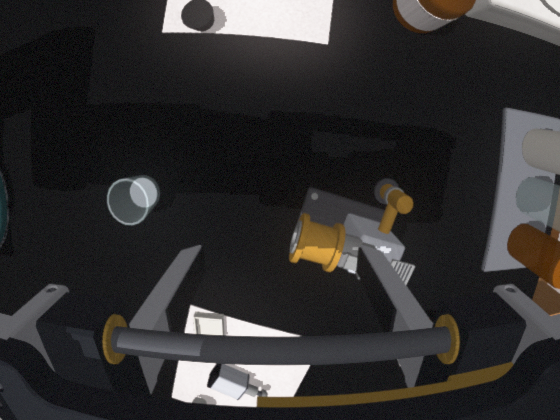

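The scene view shows the coupler's brass sleeve at about (287,225). The slim-nosed cartridge is at (185,278) and the fat-nosed one at (342,160). I'll zoom in next.

```bash
cat > h.py <<'E'
import numpy as np,cv2
from scipy.spatial.transform import Rotation as R
def ray(p,u,v,fish=False):
    T=p["world_from_camera"]
    if fish:
        dx,dy=(u-p["cx"]),(v-p["cy"]);r=np.hypot(dx,dy);t=r/p["fx"]
        d=np.array([np.sin(t)*dx/max(r,1e-9),np.sin(t)*dy/max(r,1e-9),np.cos(t)])
    else: d=np.array([(u-p["cx"])/p["fx"],(v-p["cy"])/p["fy"],1.])
    return T[:3,3],T[:3,:3]@d
def onz(p,u,v,z,fish=False):
    o,d=ray(p,u,v,fish);return o+d*(z-o[2])/d[2]
def tri(rs):
    A=np.zeros((3,3));b=np.zeros(3)
    for o,d in rs:
        d=d/np.linalg.norm(d);M=np.eye(3)-np.outer(d,d);A+=M;b+=M@o
    x=np.linalg.solve(A,b)
    return x,[np.linalg.norm(np.cross(x-o,d/np.linalg.norm(d))) for o,d in rs]
def dep(p,d,fish=False):
    """cloud HxWx3 in world"""
    h,w=d.shape;u,v=np.meshgrid(np.arange(w),np.arange(h))
    if fish:
        dx,dy=u-p["cx"],v-p["cy"];r=np.hypot(dx,dy)+1e-9;t=r/p["fx"]
        c=np.stack([np.tan(t)*dx/r,np.tan(t)*dy/r,np.ones_like(r)],-1)
    else: c=np.stack([(u-p["cx"])/p["fx"],(v-p["cy"])/p["fy"],np.ones(d.shape)],-1)
    T=p["world_from_camera"];return (c*d[...,None])@T[:3,:3].T+T[:3,3]
E
python3 - <<'E'
import cv2,numpy as np
def crop(n,x0,y0,x1,y1,s,o):
    im=cv2.imread(f"pics/{n}0.png")[y0:y1,x0:x1]
    return cv2.resize(im,None,fx=s,fy=s,interpolation=cv2.INTER_CUBIC)
a=crop("scene",260,200,340,280,5,0);b=crop("scene",135,235,215,315,5,0)
cv2.imwrite("pics/c1.png",np.hstack([a,b]))
a=crop("side",220,170,300,250,5,0);b=crop("side",300,140,380,220,5,0)
cv2.imwrite("pics/c2.png",np.hstack([a,b]))
cv2.imwrite("pics/c3.png",crop("wrist",270,160,430,300,5,0)[:600])
E
```

```text
(no output)
```

View pics/c1.png

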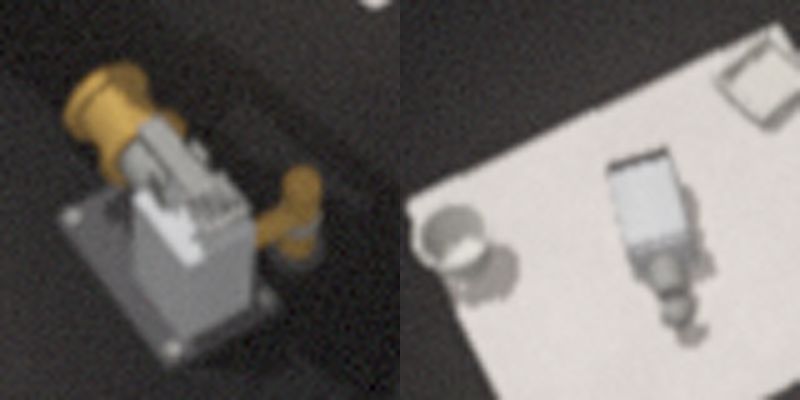

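View pics/c2.png

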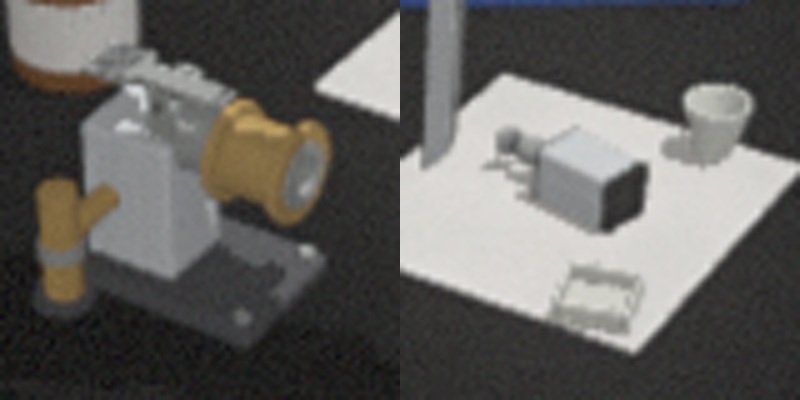

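View pics/c3.png

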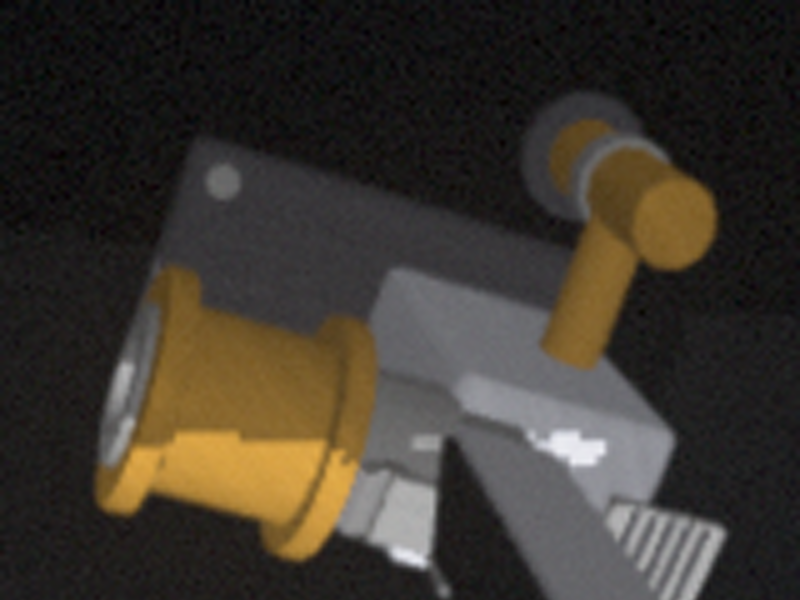

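Run:
```python
from h import *
from bench import robot
np.set_printoptions(precision=4,suppress=True)
ps={n:robot.camera_params(n) for n in["scene","side","wrist"]}
for n in ps:
    p=ps[n];fish=n=="wrist"
    im=cv2.imread(f"pics/{n}0.png");d=np.load(f"pics/{n}0.npy")
    C=dep(p,d,fish);hsv=cv2.cvtColor(im,cv2.COLOR_BGR2HSV)
    m=(cv2.inRange(hsv,(14,120,60),(28,255,255))>0)&(d>0)&(C[...,2]>0.02)&(C[...,2]<.14)&(abs(C[...,0]-.63)<.12)&(abs(C[...,1])<.15)
    k,l,st,ce=cv2.connectedComponentsWithStats(m.astype(np.uint8))
    for i in range(1,k):
        if st[i,4]>40:
            P=C[l==i];print(n,st[i],P.mean(0),P.min(0),P.max(0))
# screws
print("screw0 tri",tri([ray(ps['scene'],274.4,243.4),ray(ps['side'],281.6,220.6)]))
for n,u,v in [("scene",274.4,243.4),("scene",294.6,269.8),("scene",313.6,260),("side",281.6,220.6),("side",268.4,233.8),("wrist",314.4,196.4)]:
    print(n,onz(ps[n],u,v,.013,n=="wrist"))
```

```text
scene [273 213  18  23 216] [ 0.5802 -0.0422  0.0968] [ 0.5592 -0.0669  0.0638] [ 0.6025 -0.0121  0.1103]
scene [312 234  12  17 115] [ 0.6785 -0.0079  0.0598] [ 0.6648 -0.0305  0.0205] [0.6891 0.0106 0.0809]
side [261 190  20  24 166] [ 0.5886 -0.0248  0.0963] [ 0.5649 -0.0591  0.0645] [ 0.6088 -0.007   0.1131]
side [228 206  15  14 115] [0.6723 0.0002 0.0654] [ 0.6601 -0.0324  0.0481] [0.6841 0.0123 0.0822]
wrist [381 184  11  14  57] [0.6702 0.0063 0.0268] [ 0.6662 -0.0046  0.02  ] [0.6787 0.0113 0.0338]
wrist [379 190  34  44 738] [ 0.671  -0.0073  0.0643] [ 0.6593 -0.0372  0.0474] [0.6852 0.0111 0.0792]
wrist [ 289  213   56   59 1910] [ 0.5865 -0.031   0.0999] [ 0.5582 -0.063   0.0685] [ 0.611  -0.0063  0.111 ]
screw0 tri (array([ 0.5713, -0.0643,  0.0123]), [np.float64(0.0017995919171966098), np.float64(0.0017995919171966113)])
scene [ 0.5734 -0.0641  0.013 ]
scene [ 0.6693 -0.0923  0.013 ]
scene [ 0.6888 -0.0356  0.013 ]
side [ 0.5696 -0.0645  0.013 ]
side [ 0.587  -0.0054  0.013 ]
wrist [ 0.5895 -0.0066  0.013 ]
```

Run:
```python
from h import *
from bench import robot
np.set_printoptions(precision=4,suppress=True)
ps={n:robot.camera_params(n) for n in["scene","side","wrist"]}
Cs={n:dep(ps[n],np.load(f"pics/{n}0.npy"),n=="wrist") for n in ps}
for n,what,u,v in [("scene","amber1",287,303),("scene","amber2",381,185),("scene","beaker",238,187),("scene","crucible",146,284),("scene","boat",208,251),("scene","jar",346,134),("scene","fat",340,158),("scene","slim",185,274),("side","stopper",302,303),("side","jar",264,370),("side","amber2",172,245),("side","amber1",234,149),("side","fat",258,330)]:
    print(what,n,Cs[n][v,u])
# slim cartridge: top-ish points
for n,(x0,y0,x1,y1) in {"scene":(165,255,210,310),"side":(315,155,352,190)}.items():
    C=Cs[n][y0:y1,x0:x1].reshape(-1,3);print(n,C[:,2].min(),C[:,2].max())
    t=C[(C[:,2]>.031)&(C[:,2]<.042)]
    (c,s,a)=cv2.minAreaRect((t[:,:2]*1000).astype(np.float32));print("top",len(t),c,s,a,t.mean(0))
    nn=C[(C[:,2]>.02)&(C[:,2]<.042)]
    (c,s,a)=cv2.minAreaRect((nn[:,:2]*1000).astype(np.float32));print("all",len(nn),c,s,a)
# block top
C=Cs["scene"][220:280,260:340].reshape(-1,3)
print("catch top", C[C[:,2]>.105].mean(0), C[:,2].max())
```

```text
amber1 scene [ 0.7483 -0.2187  0.117 ]
amber2 scene [0.7165 0.2176 0.1198]
beaker scene [0.3619 0.0119 0.0236]
crucible scene [ 0.3997 -0.3767  0.0084]
boat scene [ 0.4472 -0.1984  0.0048]
jar scene [0.4845 0.391  0.0432]
fat scene [0.5274 0.3017 0.0314]
slim scene [ 0.4664 -0.2955  0.0292]
stopper side [0.4551 0.2138 0.0368]
jar side [0.4813 0.3879 0.0488]
amber2 side [0.706  0.2372 0.1498]
amber1 side [ 0.7417 -0.2123  0.1134]
fat side [0.5188 0.3008 0.0376]
scene -0.0071763981773833585 1.0864749225264578
top 243 (470.96929931640625, -301.0536804199219) (33.36333084106445, 61.632572174072266) 59.5705451965332 [ 0.4702 -0.3005  0.0342]
all 365 (485.5558166503906, -309.63433837890625) (34.112884521484375, 95.65699768066406) 60.067569732666016
side -0.0031628385577473495 0.7363977708577674
top 170 (470.3056640625, -300.23712158203125) (37.0673828125, 68.60018920898438) 57.41908645629883 [ 0.4667 -0.2954  0.0364]
all 288 (483.8020324707031, -306.7392883300781) (39.81504821777344, 99.07958984375) 58.74756622314453
catch top [ 0.6793 -0.1009  0.196 ] 1.0864749225264578
```

```bash
python3 -m crank '[[-0.18,0.18,0,0],[0,0,0,0.118],[0,0,0,0.118],[0,0,0,0.118],[0,0,0,0.118],[0,0,0,0.118],[0,0,0,0.118],[0,0,0,0.118],[0,0,0,0.118],[0,0,0,0.118]]' -0.4
```

```text
time: 1.4
tool_pos: [0.5858, -0.0359, 0.2129]
ee_rot: [-3.141, 0.001, -0.103]
wrist_force: [-0.9, -0.2, -0.3]
width: 0.0659
```

```bash
python3 -m crank '[[0,0,0,0.118],[0,0,0,0],[0,0,0,0],[0,0,0,0],[0,0,0,0],[0,0,0,0],[0,0,0,0],[0,0,0,0],[0,0,0,0],[0,0,0,0]]' -0.4
python3 - <<'E'
from h import *
from bench import robot
import pickle
p=robot.camera_params("wrist");im,d=robot.snapshot("wrist")
cv2.imwrite("pics/w1.png",im[:,:,::-1]);np.save("pics/w1.npy",d);pickle.dump(p,open("w1.pkl","wb"))
o=robot.get_obs();print(o["tool_pos"],o["ee_rot"],o["joint_positions"])
cv2.imwrite("pics/w1c.png",cv2.resize(im[:,:,::-1],(800,600)))
E
```

```text
time: 2.65
tool_pos: [0.586, -0.036, 0.2135]
ee_rot: [-3.142, -0.0, -0.283]
wrist_force: [-0.4, -0.6, -0.1]
width: 0.0654
[ 0.58603153 -0.03599421  0.21353873] [-3.14154212e+00 -1.40009992e-04 -2.82697379e-01] [-1.57912492e-01  1.70076541e-01  1.27836757e+00  3.29639541e-05
  1.69300333e+00  1.69558523e+00]
```

View pics/w1.png

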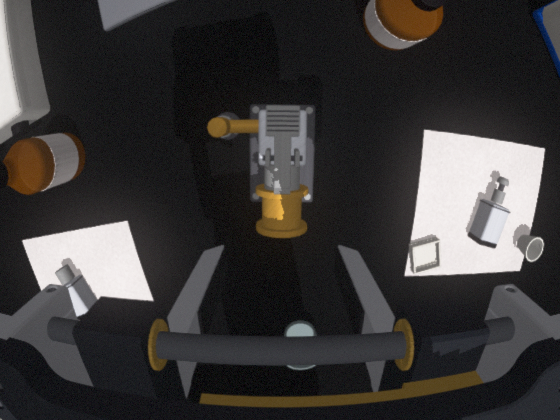

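Run:
```python
from h import *
import pickle
im=cv2.imread("pics/w1.png")[95:245,205:330]
cv2.imwrite("pics/w1z.png",cv2.resize(im,None,fx=4,fy=4,interpolation=cv2.INTER_CUBIC))
im=cv2.imread("pics/w1.png")[165:265,445:545]
cv2.imwrite("pics/w1y.png",cv2.resize(im,None,fx=5,fy=5,interpolation=cv2.INTER_CUBIC))
```

```text
(no output)
```

View pics/w1z.png

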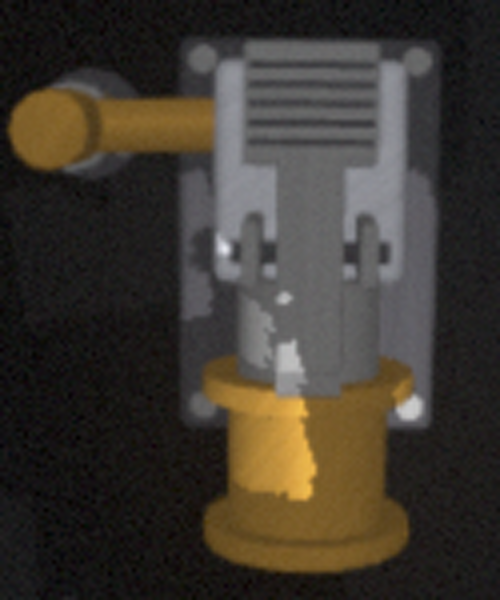

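View pics/w1y.png

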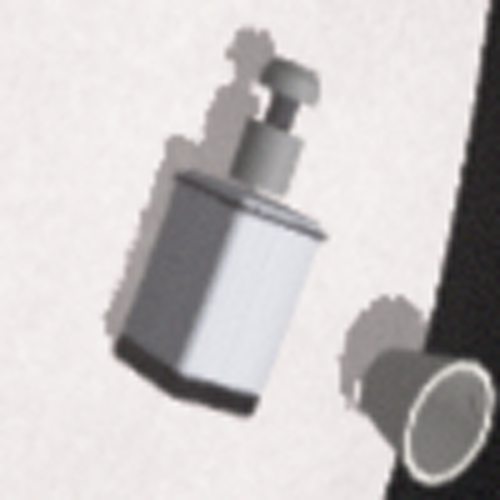

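Run:
```python
from h import *
import pickle
np.set_printoptions(precision=4,suppress=True)
p=pickle.load(open("w1.pkl","rb"))
def q(x,y,z,mid=True): return onz(p,205+(x+.5)/4-.5,95+(y+.5)/4-.5,z,True)
S=[q(203,58,.013),q(417,60,.013),q(203,405,.013),q(409,407,.013)]
print("screws",*S,"centre",sum(S)/4)
for a,b in[(2,0),(3,1)]:
    v=S[b]-S[a];print("yaw",np.arctan2(v[1],v[0]),np.linalg.norm(v))
for a,b in[(1,0),(3,2)]:
    v=S[b]-S[a];print("yawp",np.arctan2(v[1],v[0])-np.pi/2,np.linalg.norm(v))
def mid(l,r,y,z):
    A,B=q(l,y,z),q(r,y,z);return (A+B)/2,np.linalg.norm(A-B)
M={"padback":mid(244,381,42,.115),"padfront":mid(244,378,162,.115),"rearfl":mid(203,413,388,.086),"waist":mid(230,386,460,.086),"frontfl":mid(204,409,530,.086)}
for k in M:print(k,M[k])
P=np.array([m[0][:2] for m in M.values()]);c=P.mean(0);u=np.linalg.svd(P-c)[2][0];u*=np.sign(u[0])
print("axis yaw",np.arctan2(u[1],u[0]),"resid",(P-c)@[-u[1],u[0]])
d=np.load("pics/w1.npy");C=dep(p,d,True)
im=cv2.imread("pics/w1.png");hsv=cv2.cvtColor(im,cv2.COLOR_BGR2HSV)
m=(cv2.inRange(hsv,(14,120,60),(28,255,255))>0)&(d>0);m[:180]=0;m[245:]=0;m[:,:240]=0;m[:,330:]=0
B=C[m];s=(B[:,:2]-c)@u;t=(B[:,:2]-c)@[-u[1],u[0]]
print("brass s range",np.percentile(s,[0,1,5,95,99,100]),"t",t.min(),t.max(),"z",B[:,2].max(),"c",c)
top=abs(t)<.004
for a in np.arange(s.min(),s.max(),.003):
    k=top&(s>=a)&(s<a+.003)
    if k.any():print(round(a,4),B[k,2].mean().round(4),end="; ")
# foot plate edges / pad edge by colour later; mouth from depth: forward flange front at z ~.085
# catch pad depth
k=C[108:133,270:296].reshape(-1,3);print("\npad z",np.median(k[:,2]))
```

```text
screws [ 0.6848 -0.0346  0.013 ] [ 0.6675 -0.0923  0.013 ] [ 0.5882 -0.0052  0.013 ] [ 0.5708 -0.0633  0.013 ] centre [ 0.6278 -0.0488  0.013 ]
yaw -0.2950759087462476 0.10092825532168538
yaw -0.29126204918399834 0.10099729483857563
yawp -0.2908246796555636 0.060211932635583165
yawp -0.2919788961901455 0.060596867704495454
padback (array([ 0.6765, -0.0637,  0.115 ]), np.float64(0.02789171683109504))
padfront (array([ 0.6527, -0.0565,  0.115 ]), np.float64(0.027531144601493824))
rearfl (array([ 0.6006, -0.0408,  0.086 ]), np.float64(0.049451982260553064))
waist (array([ 0.5836, -0.0359,  0.086 ]), np.float64(0.037252816561925715))
frontfl (array([ 0.5667, -0.0306,  0.086 ]), np.float64(0.049823700481651176))
axis yaw -0.29154282031901335 resid [-0.      0.      0.0001 -0.0001  0.0001]
brass s range [-0.0945 -0.0534 -0.0517 -0.0119 -0.0116 -0.0113] t -0.027175968964268358 0.03001300815339816 z 0.11180950841025283 c [ 0.616  -0.0455]
-0.0555 0.1088; -0.0525 0.1093; -0.0495 0.1066; -0.0465 0.1032; -0.0435 0.1033; -0.0405 0.1033; -0.0375 0.1035; -0.0345 0.1033; -0.0315 0.1031; -0.0285 0.1032; -0.0255 0.1031; -0.0225 0.1031; -0.0195 0.1079; -0.0165 0.1093; -0.0135 0.1102; 
pad z 0.11478113962385811
```

```bash
python3 -m crank '[[-0.005,0,0.1,0.0055],[0,0,0.1,0],[0,0,0.1,0],[0,0,0.1,0],[0,0,0.1,0],[0,0,0.1,0],[0,0,0.0975,0],[0,0,0,0],[0,0,0,0],[0,0,0,0]]' -0.4
```

```text
time: 3.95
tool_pos: [0.5859, -0.0359, 0.0753]
ee_rot: [-3.141, -0.002, -0.291]
wrist_force: [0.3, 0.2, 0.8]
width: 0.0658
```

```bash
python3 -m crank '[[0,0,0,0],[0,0,0,0],[0,0,0,0],[0,0,0,0],[0,0,0,0],[0,0,0,0],[0,0,0,0],[0,0,0,0],[0,0,0,0],[0,0,0,0]]' 1
```

```text
time: 5.2
tool_pos: [0.5851, -0.0363, 0.0746]
ee_rot: [3.141, -0.001, -0.292]
wrist_force: [-2.2, -3.8, 5.5]
width: 0.0502
```

Run:
```python
from h import *
from bench import robot
a=[]
for n in("side","wrist","scene"):
    im,d=robot.snapshot(n);cv2.imwrite(f"pics/{n}2.png",im[:,:,::-1])
    if n=="side":a.append(cv2.resize(im[150:250,200:330,::-1],None,fx=3,fy=3))
    if n=="scene":a.append(cv2.resize(im[180:280,230:360,::-1],None,fx=3,fy=3))
cv2.imwrite("pics/s2.png",np.hstack(a));o=robot.get_obs();print(o["width"],o["wrist_force"],o["time"])
```

```text
0.04951541142501904 [-2.13821149 -2.99743071  5.33466102] 5.35
```

View pics/s2.png

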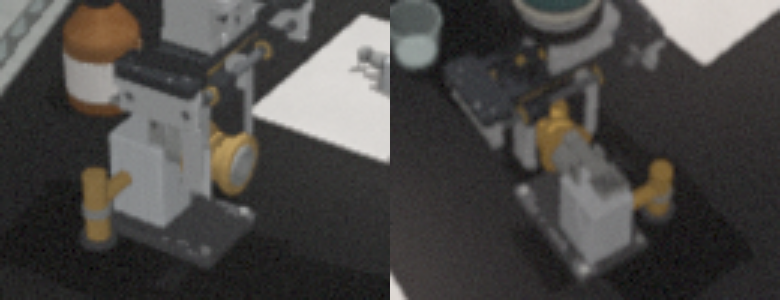

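View pics/wrist2.png

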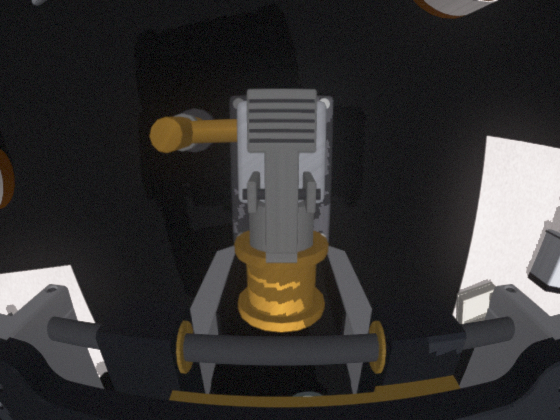

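Run:
```python
from h import *
im=cv2.imread("pics/wrist2.png")[220:400,170:390]
cv2.imwrite("pics/w2z.png",cv2.resize(im,None,fx=3.3,fy=3.3,interpolation=cv2.INTER_CUBIC))
```

```text
(no output)
```

View pics/w2z.png

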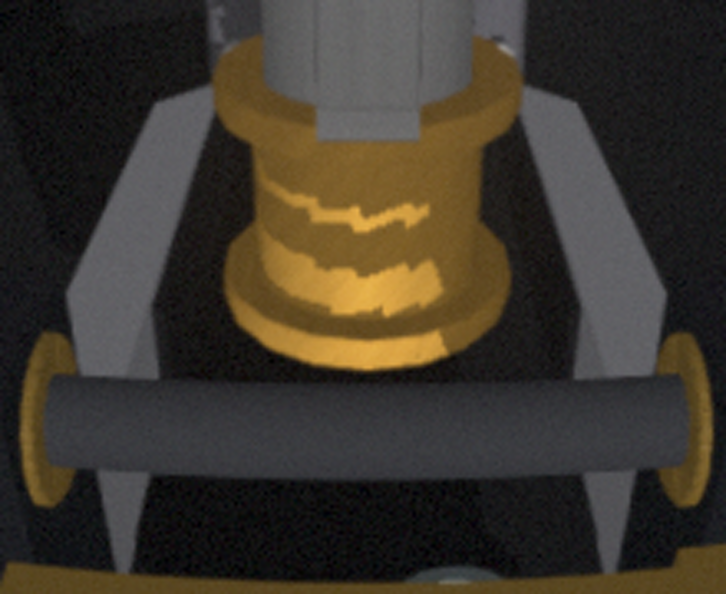

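```bash
python3 -m crank '[[0,0,0,0],[0,0,0,0],[0,0,0,0],[0,0,0,0],[0,0,0,0],[0,0,0,0],[0,0,0,0],[0,0,0,0],[0,0,0,0],[0,0,0,0]]' 1
```

```text
time: 6.6
tool_pos: [0.5851, -0.0363, 0.0746]
ee_rot: [3.141, -0.001, -0.292]
wrist_force: [-3.3, -3.0, 4.5]
width: 0.0501
```

Run:
```python
from h import *
from bench import robot
np.set_printoptions(precision=4,suppress=True)
p=robot.camera_params("wrist");o=robot.get_obs()
T=p["world_from_camera"];u=np.array([np.cos(-.2915),np.sin(-.2915),0]);v=np.array([-u[1],u[0],0])
def pr(P):
    c=T[:3,:3].T@(P-T[:3,3]);r=np.hypot(c[0],c[1]);t=np.arctan2(r,c[2]);x=p["cx"]+p["fx"]*t*c[0]/r;y=p["cy"]+p["fx"]*t*c[1]/r
    return ((x-170)*3.3,(y-220)*3.3)
tp=o["tool_pos"]*[1,1,0]
print((T[:3,3]-o["tool_pos"])@u,(T[:3,3]-o["tool_pos"])@v,T[2,3])
for x in(8,-8):
  for y in(25,-25):
    for z in(66,85,100,120,140):
      P=tp+u*x/1e3+v*y/1e3+[0,0,z/1e3];print(x,y,z,np.round(pr(P)))
g=np.array([.585,-.0361,0])
for x in(-21,-15,15,21):print("sl",x,[np.round(pr(g+u*x/1e3+v*y+[0,0,.085])) for y in(-.025,.025)],np.round(pr(g+u*x/1e3+[0,0,.11])))
```

```text
0.08321671700983865 0.0003388636387008179 0.24530094499540164
8 25 66 [229.  92.]
8 25 85 [216. 136.]
8 25 100 [203. 177.]
8 25 120 [183. 244.]
8 25 140 [159. 327.]
8 -25 66 [504.  92.]
8 -25 85 [518. 136.]
8 -25 100 [531. 177.]
8 -25 120 [551. 244.]
8 -25 140 [576. 327.]
-8 25 66 [233. 170.]
-8 25 85 [221. 220.]
-8 25 100 [210. 266.]
-8 25 120 [192. 338.]
-8 25 140 [171. 427.]
-8 -25 66 [500. 170.]
-8 -25 85 [513. 220.]
-8 -25 100 [524. 266.]
-8 -25 120 [542. 338.]
-8 -25 140 [564. 427.]
sl -21 [array([507., 284.]), array([224., 284.])] [366. 372.]
sl -15 [array([509., 255.]), array([222., 255.])] [366. 341.]
sl 15 [array([519.,  98.]), array([213.,  98.])] [366. 169.]
sl 21 [array([521.,  64.]), array([211.,  64.])] [366. 130.]
```

Run:
```python
from h import *
from bench import robot
p=robot.camera_params("side");o=robot.get_obs()
im,d=robot.snapshot("side");im=im[:,:,::-1].copy();np.save("pics/side3.npy",d)
z=cv2.resize(im[150:230,220:320],None,fx=7,fy=7,interpolation=cv2.INTER_CUBIC)
T=p["world_from_camera"];u=np.array([np.cos(-.2915),np.sin(-.2915),0]);v=np.array([-u[1],u[0],0])
g=np.array([.585,-.0361,0])
def pr(P):
    c=T[:3,:3].T@(P-T[:3,3]);return (int((p["fx"]*c[0]/c[2]+p["cx"]-220+.5)*7),int((p["fy"]*c[1]/c[2]+p["cy"]-150+.5)*7))
for x in(-.021,-.015,.015,.021):
    for a in np.arange(0,2*np.pi,.15):
        cv2.circle(z,pr(g+u*x+[0,0,.085]+.025*(np.cos(a)*v+np.sin(a)*np.array([0,0,1]))),1,(0,0,255),-1)
tp=o["tool_pos"]*[1,1,0]
for x in(-.008,.008):
    for y in(-.025,.025): cv2.line(z,pr(tp+u*x+v*y+[0,0,.067]),pr(tp+u*x+v*y+[0,0,.11]),(0,255,0),1)
cv2.imwrite("pics/s3.png",z[:600]);print(z.shape)
```

```text
(560, 700, 3)
```

View pics/s3.png

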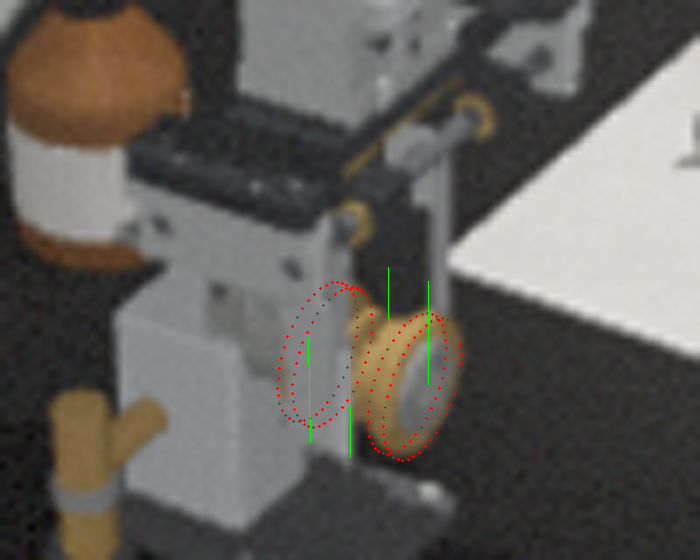

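```bash
python3 -m crank '[[0.02,0,0,0],[0.02,0,0,0],[0.02,0,0,0],[0.015,0,0,0],[0.01,0,0,0],[0,0,0,0],[0,0,0,0],[0,0,0,0],[0,0,0,0],[0,0,0,0]]' 1;  python3 - <<'E'
from h import *
from bench import robot
im,d=robot.snapshot("wrist");im=im[220:400,170:390,::-1]
o=robot.get_obs();print(o["wrist_force"],o["tool_pos"])
cv2.imwrite("pics/w4z.png",cv2.resize(im,None,fx=3.3,fy=3.3,interpolation=cv2.INTER_CUBIC))
E
```

```text
time: 7.9
tool_pos: [0.5975, -0.04, 0.0744]
ee_rot: [3.14, 0.009, -0.291]
wrist_force: [-11.7, -1.3, 11.2]
width: 0.0498
[-11.55418275  -0.92262869  10.15607338] [ 0.59755056 -0.04005379  0.07440703]
```

View pics/w4z.png

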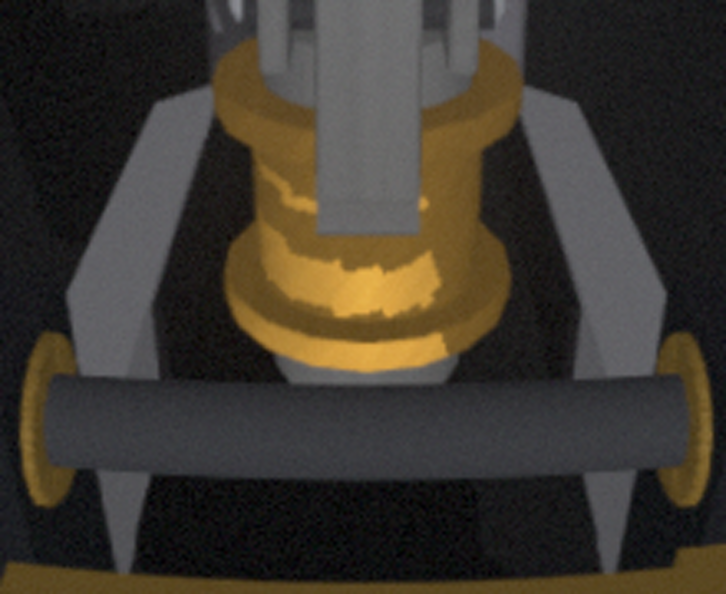

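```bash
python3 -m crank '[[0.01,0,0,0],[0.01,0,0,0],[0.01,0,0,0],[0,0,0,0],[0,0,0,0],[0,0,0,0],[0,0,0,0],[0,0,0,0],[0,0,0,0],[0,0,0,0]]' 1
```

```text
time: 9.2
tool_pos: [0.6023, -0.0415, 0.0744]
ee_rot: [3.14, 0.011, -0.291]
wrist_force: [-13.9, -1.1, 12.1]
width: 0.0501
```

```bash
python3 -m crank '[[0,0,0,0],[0,0,0,0],[0,0,0,0],[0,0,0,0],[0,0,0,0],[0,0,0,0],[0,0,0,0],[0,0,0,0],[0,0,0,0],[0,0,0,0]]' -0.4;  python3 - <<'E'
from h import *
from bench import robot
im,d=robot.snapshot("wrist");im=im[220:400,170:390,::-1]
o=robot.get_obs();print(o["wrist_force"],o["tool_pos"])
cv2.imwrite("pics/w5z.png",cv2.resize(im,None,fx=3.3,fy=3.3,interpolation=cv2.INTER_CUBIC))
E
```

```text
time: 10.45
tool_pos: [0.6071, -0.0423, 0.074]
ee_rot: [-3.142, -0.0, -0.291]
wrist_force: [0.2, 0.3, -0.6]
width: 0.0655
[-0.8133113  -0.1321328  -0.28485642] [ 0.60709508 -0.04233811  0.07403994]
```

View pics/w5z.png

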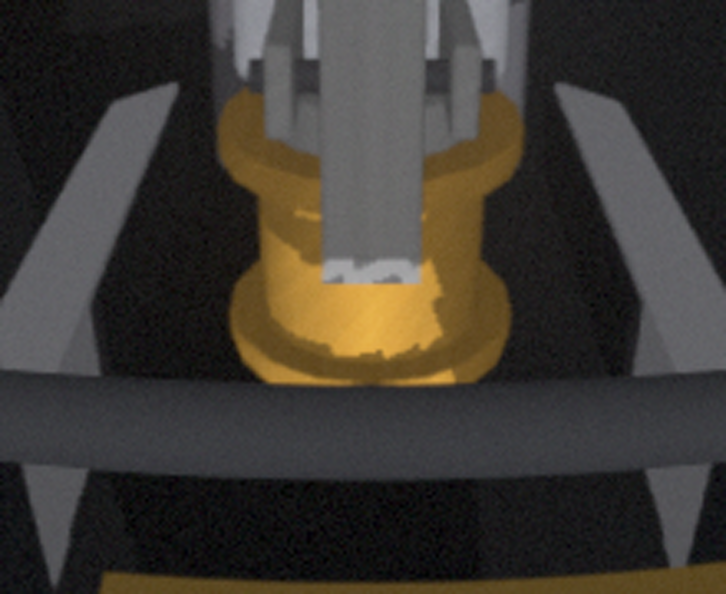

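```bash
python3 -m crank '[[0,0,-0.05,0],[0,0,-0.1,0],[0,0,-0.15,0],[0,0,-0.2,0],[0,0,-0.2,0],[0,0,0,0],[0,0,0,0],[0,0,0,0],[0,0,0,0],[0,0,0,0]]' -0.4;  python3 - <<'E'
from h import *
from bench import robot
import pickle
p=robot.camera_params("wrist");im,d=robot.snapshot("wrist");im=im[:,:,::-1];C=dep(p,d,True)
pickle.dump((p,im,d),open("w6.pkl","wb"))
hsv=cv2.cvtColor(np.ascontiguousarray(im),cv2.COLOR_BGR2HSV)
u=np.array([np.cos(-.2915),np.sin(-.2915)]);v=np.array([-u[1],u[0]]);mo=np.array([.563,-.0295])
s=(C[...,:2]-mo)@u;t=(C[...,:2]-mo)@v
m=(cv2.inRange(hsv,(14,120,60),(28,255,255))>0)&(abs(t)<.02)&(C[...,2]>.09)&(C[...,2]<.13)
S=s[m];Z=C[m][:,2]
for a in np.arange(-.01,.08,.002):
    k=(S>=a)&(S<a+.002)&(abs(t[m])<.012)
    if k.any():print(round(a,4),np.percentile(Z[k],80).round(4),end="; ")
cv2.imwrite("pics/w6.png",im);cv2.imwrite("pics/w6z.png",cv2.resize(im[130:330,180:380],None,fx=3,fy=3,interpolation=cv2.INTER_CUBIC))
E
```

```text
time: 11.75
tool_pos: [0.6068, -0.0423, 0.2131]
ee_rot: [3.141, 0.002, -0.291]
wrist_force: [-0.6, -1.1, 0.8]
width: 0.0656
0.016 0.109; 0.018 0.109; 0.02 0.1089; 0.022 0.1068; 0.024 0.1032; 0.026 0.1031; 0.028 0.1032; 0.03 0.1033; 0.032 0.1034; 0.034 0.1031; 0.036 0.1029; 0.038 0.1033; 0.04 0.1014; 0.042 0.1104; 0.044 0.1009; 0.046 0.1014; 0.048 0.1013; 0.05 0.1021; 0.052 0.108; 0.054 0.1086; 0.056 0.1083; 0.058 0.107;
```

View pics/w6z.png

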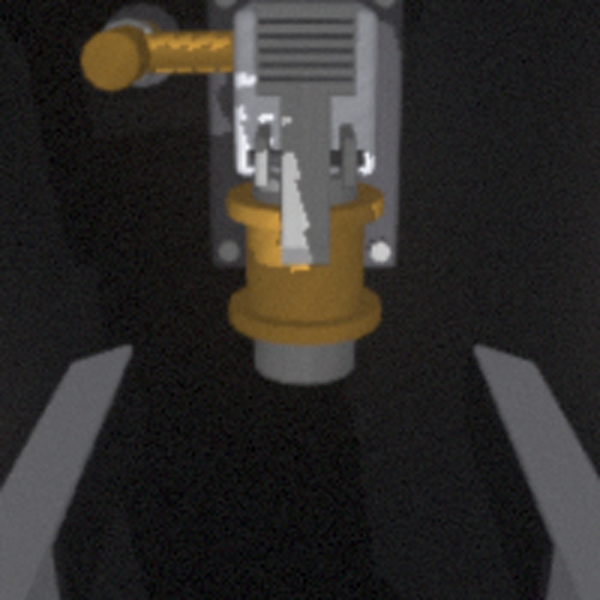

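```bash
python3 -m crank '[[-0.035,0.179,0,0],[-0.035,0.179,0,0],[-0.035,0.179,0,0],[-0.035,0.179,0,0],[-0.035,0.179,0,0],[-0.035,0.179,0,0],[-0.035,0.179,0,0],[-0.035,0.179,0,0],[0,0,0,0.0765],[0,0,0,0.0765]]' -0.4; python3 -m crank '[[0,0,0,0],[0,0,0,0],[0,0,0,0],[0,0,0,0],[0,0,0,0],[0,0,0,0],[0,0,0,0],[0,0,0,0],[0,0,0,0],[0,0,0,0]]' -0.3;  python3 - <<'E'
from h import *
from bench import robot
import pickle
o=robot.get_obs()
p=robot.camera_params("wrist");im,d=robot.snapshot("wrist");im=im[:,:,::-1]
pickle.dump((p,im,d),open("w7.pkl","wb"))
cv2.imwrite("pics/w7.png",im)
E
```

```text
time: 13.05
tool_pos: [0.4708, -0.3012, 0.2139]
ee_rot: [-3.141, 0.0, -0.537]
wrist_force: [-0.2, -0.3, -0.1]
width: 0.0658
time: 14.3
tool_pos: [0.4712, -0.3006, 0.214]
ee_rot: [-3.142, -0.0, -0.532]
wrist_force: [0.2, 0.4, 0.4]
width: 0.0606
```

View pics/w7.png

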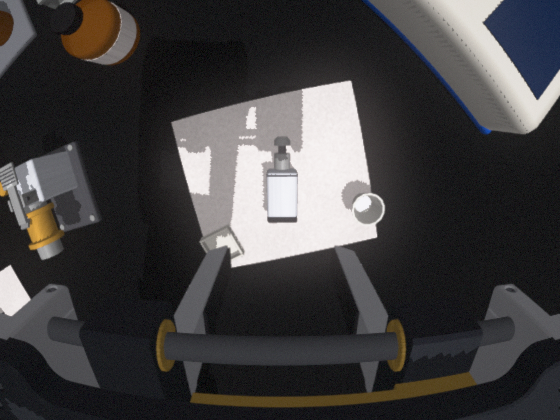

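Run:
```python
from h import *
import pickle
p,im,d=pickle.load(open("w7.pkl","rb"));C=dep(p,d,True)
sub=C[120:235,250:315].reshape(-1,3)
t=sub[(sub[:,2]>.032)&(sub[:,2]<.042)];print("top z",np.median(t[:,2]),len(t))
r=cv2.minAreaRect((t[:,:2]*1000).astype(np.float32));print(r)
nn=sub[(sub[:,2]>.022)&(sub[:,2]<.042)];print(cv2.minAreaRect((nn[:,:2]*1000).astype(np.float32)))
print("pad z",np.median(C[220:235,300:340,2]))
cv2.imwrite("pics/w7z.png",cv2.resize(im[125:235,240:320],None,fx=5,fy=5,interpolation=cv2.INTER_CUBIC))
```

```text
top z 0.03538016785031689 1535
((467.6771240234375, -299.4136962890625), (34.04268264770508, 57.497215270996094), 60.222618103027344)
((484.051513671875, -308.8592834472656), (34.35236358642578, 95.18783569335938), 59.53962707519531)
pad z 0.0015284718792142882
```

View pics/w7z.png

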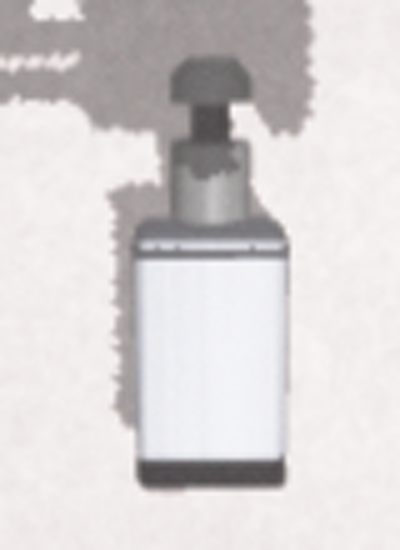

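Run:
```python
from h import *
import pickle
p,im,d=pickle.load(open("w7.pkl","rb"))
q=lambda x,y,z:onz(p,240+(x+.5)/5-.5,125+(y+.5)/5-.5,z,True)
P=[q(137,242,.036),q(288,242,.036),q(285,487,.036),q(140,487,.036)]
f=(P[0]+P[1])/2;b=(P[2]+P[3])/2;print(f,b,(f+b)/2,np.linalg.norm(f-b),np.linalg.norm(P[2]-P[3]),np.linalg.norm(P[0]-P[1]),np.arctan2(*(f-b)[1::-1]))
n=q(210,63,.019);print("nose tip",n)
c=(f+b)/2;print("dist",np.linalg.norm((n-c)[:2]),np.arctan2(*(n-c)[1::-1]))
```

```text
[ 0.49165394 -0.31390441  0.036     ] [ 0.44340472 -0.28562803  0.036     ] [ 0.46752933 -0.29976622  0.036     ] 0.05592441762144572 0.0327542252494359 0.03278411257593252 -0.5300979280437703
nose tip [ 0.52460601 -0.33265478  0.019     ]
dist 0.06587415850894014 -0.5227484446694394
```

```bash
python3 -m crank '[[-0.0145,0.004,0.1,-0.003],[0,0,0.16,0],[0,0,0.16,0],[0,0,0.16,0],[0,0,0.16,0],[0,0,0.12,0],[0,0,0.08,0],[0,0,0.04,0],[0,0,0.02,0],[0,0,0,0]]' -0.3; python3 -m crank '[[0,0,0,0],[0,0,0,0],[0,0,0,0],[0,0,0,0],[0,0,0,0],[0,0,0,0],[0,0,0,0],[0,0,0,0],[0,0,0,0],[0,0,0,0]]' 1
```

```text
time: 15.6
tool_pos: [0.4686, -0.3001, 0.0145]
ee_rot: [3.141, -0.001, -0.527]
wrist_force: [0.3, 0.6, 0.1]
width: 0.0616
time: 16.85
tool_pos: [0.4684, -0.3, 0.0143]
ee_rot: [3.141, -0.001, -0.527]
wrist_force: [-1.2, -0.0, 3.8]
width: 0.0338
```

```bash
python3 -m crank '[[0,0,-0.05,0],[0,0,-0.1,0],[0,0,-0.13,0],[0,0,-0.13,0],[0,0,-0.12,0],[0,0,0,-0.05],[0,0,0,-0.05],[0,0,0,-0.05],[0,0,0,0],[0,0,0,0]]' 1
python3 - <<'E'
from bench import robot
import numpy as np
o=robot.get_obs();t=o["tool_pos"];y=o["ee_rot"][2];d=np.array([.4672,-.0007])-t[:2]
print(t,y,"units",(d@[np.cos(y),np.sin(y)])/.2,(d@[np.sin(y),-np.cos(y)])/.2)
E
```

```text
time: 18.1
tool_pos: [0.4681, -0.2995, 0.1196]
ee_rot: [-3.141, 0.001, -0.292]
wrist_force: [0.5, 0.4, -1.4]
width: 0.0335
[ 0.46809817 -0.29953995  0.11962279] -0.29242989129324193 units -0.4350478160759964 -1.4294706813920388
```

```bash
python3 -m crank '[[-0.03,-0.08,0,0],[-0.05,-0.16,0,0],[-0.05,-0.16,0,0],[-0.05,-0.18,0,0],[-0.06,-0.2,0,0],[-0.06,-0.2,0.04,0],[-0.05,-0.18,0.04,0],[-0.05,-0.16,0.04,0],[-0.035,-0.11,0.04,0],[0,0,0.035,0]]' 1; python3 -m crank '[[0,0,0,0],[0,0,0,0],[0,0,0,0],[0,0,0,0],[0,0,0,0],[0,0,0,0],[0,0,0,0],[0,0,0,0],[0,0,0,0],[0,0,0,0]]' 1
python3 - <<'E'
from h import *
from bench import robot
import pickle
p=robot.camera_params("wrist");im,d=robot.snapshot("wrist");im=im[:,:,::-1];C=dep(p,d,True)
pickle.dump((p,im,d),open("w8.pkl","wb"));cv2.imwrite("pics/w8.png",im)
for n in("side","scene"):
    q,_=robot.snapshot(n);cv2.imwrite(f"pics/{n}8.png",q[:,:,::-1])
print(robot.get_obs()["tool_pos"],robot.get_obs()["ee_rot"])
E
```

```text
time: 19.35
tool_pos: [0.4664, 0.0012, 0.0808]
ee_rot: [-3.141, 0.0, -0.288]
wrist_force: [1.6, -0.4, -1.6]
width: 0.0336
time: 20.6
tool_pos: [0.4671, -0.0008, 0.081]
ee_rot: [-3.142, -0.0, -0.291]
wrist_force: [-0.0, 0.2, -1.4]
width: 0.0334
[ 0.46710473 -0.0008384   0.08099549] [-3.14159017e+00 -5.54372945e-05 -2.91329916e-01]
```

View pics/w8.png

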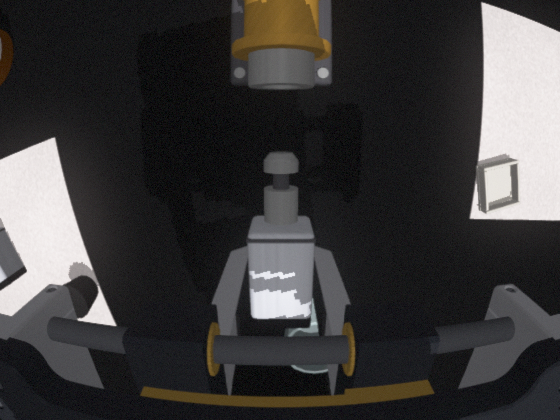

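View pics/side8.png

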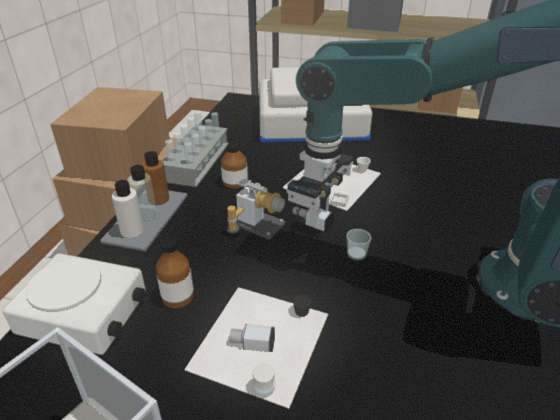

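Run:
```python
from h import *
import pickle
p,im,d=pickle.load(open("w8.pkl","rb"));C=dep(p,d,True)
u=np.array([np.cos(-.2915),np.sin(-.2915)]);v=np.array([-u[1],u[0]]);mo=np.array([.563,-.0295])
s=(C[...,:2]-mo)@u*1e3;t=(C[...,:2]-mo)@v*1e3;z=C[...,2]*1e3
roi=np.zeros(d.shape,bool);roi[20:320,225:335]=1
for a in range(-136,20,5):
    k=roi&(s>=a)&(s<a+5)&(z>70)&(z<125)&(abs(t)<28)
    if k.sum()>8: print(a,k.sum(),"t",t[k].min().round(1),t[k].max().round(1),"mid",((t[k].min()+t[k].max())/2).round(1),"ztop",np.percentile(z[k],95).round(1))
cv2.imwrite("pics/w8z.png",cv2.resize(im[40:330,210:350],None,fx=2,fy=2,interpolation=cv2.INTER_CUBIC))
```

```text
-126 189 t -16.4 16.9 mid 0.2 ztop 102.5
-121 438 t -16.7 17.3 mid 0.3 ztop 103.0
-116 485 t -16.6 17.2 mid 0.3 ztop 103.1
-111 518 t -17.0 17.3 mid 0.2 ztop 107.7
-106 619 t -17.1 17.4 mid 0.2 ztop 120.0
-101 629 t -17.0 17.3 mid 0.1 ztop 118.5
-96 877 t -23.2 27.5 mid 2.1 ztop 122.1
-91 1987 t -28.0 28.0 mid -0.0 ztop 122.3
-86 595 t -17.0 17.4 mid 0.2 ztop 103.0
-81 605 t -16.9 17.3 mid 0.2 ztop 103.1
-76 1373 t -17.2 17.6 mid 0.2 ztop 102.7
-71 258 t -8.5 9.0 mid 0.3 ztop 94.5
-66 314 t -8.5 9.0 mid 0.2 ztop 94.6
-61 321 t -8.4 8.9 mid 0.2 ztop 94.8
-56 387 t -8.5 9.0 mid 0.3 ztop 94.3
-51 154 t -3.6 4.2 mid 0.3 ztop 90.1
-46 227 t -8.8 9.3 mid 0.3 ztop 94.6
-41 367 t -8.7 9.3 mid 0.3 ztop 94.2
-36 155 t -7.2 7.7 mid 0.3 ztop 92.6
-1 879 t -16.4 16.5 mid 0.1 ztop 101.2
4 695 t -16.3 16.3 mid 0.0 ztop 101.4
9 659 t -16.3 16.5 mid 0.1 ztop 101.6
14 1455 t -24.4 24.4 mid 0.0 ztop 109.1
19 658 t -24.1 25.0 mid 0.5 ztop 109.6
```

View pics/w8z.png

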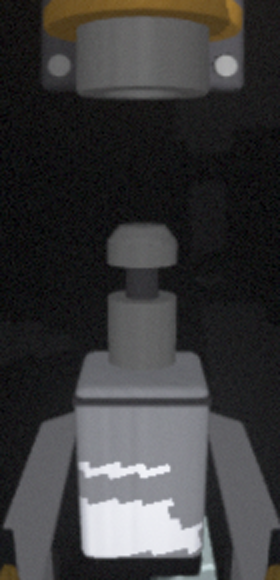

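```bash
python3 -m crank '[[0.05,0.001,0.005,0],[0.05,0,0,0],[0.04,0,0,0],[0.03,0,0,0],[0.03,0,0,0],[0.03,0,0,0],[0.025,0,0,0],[0.025,0,0,0],[0,0,0,0],[0,0,0,0]]' 1
python3 - <<'E'
from bench import robot
import numpy as np
u=np.array([np.cos(-.2915),np.sin(-.2915)])
o=robot.get_obs();d=o["tool_pos"][:2]-[.563,-.0295];print(d@u,d@[-u[1],u[0]],o["tool_pos"][2],o["wrist_force"])
E
```

```text
time: 22.0
tool_pos: [0.5205, -0.0171, 0.0799]
ee_rot: [3.142, 0.0, -0.291]
wrist_force: [0.5, 0.3, -0.8]
width: 0.0338
-0.04423005287603668 -0.00032208059583639566 0.0799427322876566 [ 0.51338025  0.34345153 -0.80022092]
```

```bash
python3 -m crank '[[0.02,0,0,0],[0.02,0,0,0],[0.015,0,0,0],[0.01,0,0,0],[0.005,0,0,0],[0.005,0,0,0],[0.005,0,0,0],[0,0,0,0],[0,0,0,0],[0,0,0,0]]' 1
python3 - <<'E'
from bench import robot
import numpy as np
u=np.array([np.cos(-.2915),np.sin(-.2915)])
o=robot.get_obs();d=o["tool_pos"][:2]-[.563,-.0295];print(d@u,d@[-u[1],u[0]],o["tool_pos"][2],o["wrist_force"])
E
```

```text
time: 23.25
tool_pos: [0.534, -0.0211, 0.0797]
ee_rot: [3.141, 0.005, -0.291]
wrist_force: [-6.4, 1.0, 2.1]
width: 0.0336
-0.03019773038306904 -0.00032006185151499584 0.07969194701129682 [-6.37527725  1.00009418  2.1243642 ]
```

```bash
python3 -m crank '[[0.01,0,0,0],[0,0,0,0],[0,0,0,0],[0,0,0,0],[0,0,0,0],[0,0,0,0],[0,0,0,0],[0,0,0,0],[0,0,0,0],[0,0,0,0]]' 1
python3 - <<'E'
from h import *
from bench import robot
u=np.array([np.cos(-.2915),np.sin(-.2915)])
o=robot.get_obs();d=o["tool_pos"][:2]-[.563,-.0295];print(d@u,d@[-u[1],u[0]],o["tool_pos"][2],o["wrist_force"])
im,_=robot.snapshot("wrist");cv2.imwrite("pics/w9z.png",cv2.resize(im[100:330,180:380,::-1],None,fx=2.5,fy=2.5,interpolation=cv2.INTER_CUBIC))
E
```

```text
time: 24.5
tool_pos: [0.534, -0.0211, 0.0795]
ee_rot: [3.141, 0.009, -0.291]
wrist_force: [-12.0, 3.2, 4.1]
width: 0.0338
-0.030180173685274644 -0.0003375746316461085 0.07953754559324946 [-12.04440316   3.1658226    4.12925488]
```

View pics/w9z.png

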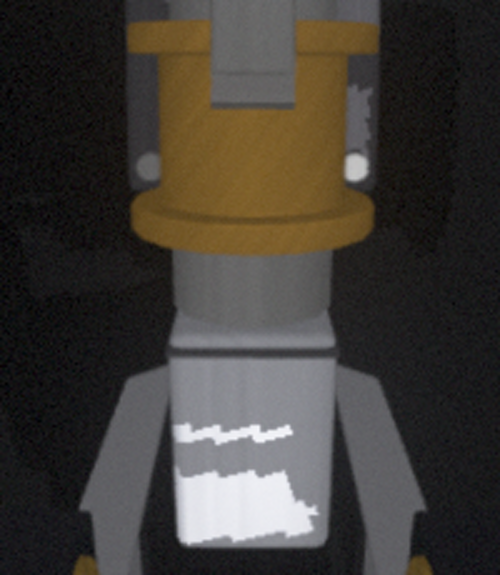

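```bash
python3 -m crank '[[-0.008,0,0,0],[0,0,0,0],[0,0,0,0],[0,0,0,0],[0,0,0,0],[0,0,0,0],[0,0,0,0],[0,0,0,0],[0,0,0,0],[0,0,0,0]]' -0.3; python3 -m crank '[[0,0,-0.02,0],[0,0,-0.05,0],[0,0,-0.1,0],[0,0,-0.15,0],[0,0,-0.15,0],[0,0,-0.15,0],[0,0,0,0],[0,0,0,0],[0,0,0,0],[0,0,0,0]]' 1;  python3 - <<'E'
from h import *
from bench import robot
import pickle
p=robot.camera_params("wrist");im,d=robot.snapshot("wrist");im=im[:,:,::-1];C=dep(p,d,True)
u=np.array([np.cos(-.2915),np.sin(-.2915)]);v=np.array([-u[1],u[0]]);mo=np.array([.563,-.0295])
s=(C[...,:2]-mo)@u*1e3;t=(C[...,:2]-mo)@v*1e3;z=C[...,2]*1e3
for a in range(-72,24,4):
    k=(s>=a)&(s<a+4)&(z>70)&(z<118)&(abs(t)<28)
    if k.sum()>8: print(a,k.sum(),"t",t[k].min().round(1),t[k].max().round(1),"ztop",np.percentile(z[k],90).round(1))
cv2.imwrite("pics/w10.png",cv2.resize(im[100:330,180:380],None,fx=2.5,fy=2.5,interpolation=cv2.INTER_CUBIC))
n,_=robot.snapshot("side");cv2.imwrite("pics/s10.png",cv2.resize(n[160:260,210:340,::-1],None,fx=5,fy=5,interpolation=cv2.INTER_CUBIC))
o=robot.get_obs();t=o["tool_pos"];y=o["ee_rot"][2];d=np.array([.6646,-.0601])-t[:2]
print(t,y,"units",(d@[np.cos(y),np.sin(y)])/.2,(d@[np.sin(y),-np.cos(y)])/.2)
E
```

```text
time: 25.8
tool_pos: [0.5364, -0.0218, 0.08]
ee_rot: [-3.142, -0.0, -0.291]
wrist_force: [-0.0, 0.2, -0.7]
width: 0.0611
time: 27.05
tool_pos: [0.5358, -0.0218, 0.2026]
ee_rot: [3.141, 0.003, -0.291]
wrist_force: [-0.2, -0.9, 1.2]
width: 0.0004
-64 57 t -16.4 16.4 ztop 94.1
-60 141 t -16.4 16.3 ztop 94.3
-56 138 t -16.2 17.3 ztop 95.0
-52 151 t -16.1 17.1 ztop 95.4
-48 144 t -16.0 17.1 ztop 95.8
-44 150 t -15.9 16.9 ztop 96.2
-40 146 t -16.8 16.8 ztop 96.8
-36 153 t -16.7 16.7 ztop 97.2
-32 154 t -16.6 16.7 ztop 97.7
-28 159 t -16.6 16.5 ztop 98.0
-24 171 t -16.4 16.4 ztop 98.4
-20 158 t -16.3 16.4 ztop 99.0
-16 158 t -16.2 17.2 ztop 99.4
-12 187 t -17.1 17.2 ztop 99.9
-8 309 t -17.0 17.6 ztop 98.7
-4 34 t -15.3 15.4 ztop 99.1
0 169 t -15.5 16.6 ztop 101.0
4 171 t -15.4 16.5 ztop 101.1
8 161 t -15.4 16.4 ztop 101.1
12 140 t -16.3 16.4 ztop 100.9
16 221 t -24.1 24.1 ztop 109.4
20 314 t -24.0 25.2 ztop 108.9
[ 0.53607672 -0.0217988   0.20314185] -0.29135145772884075 units 0.6705438670902066 -0.0011543738812768054
```

View pics/w10.png

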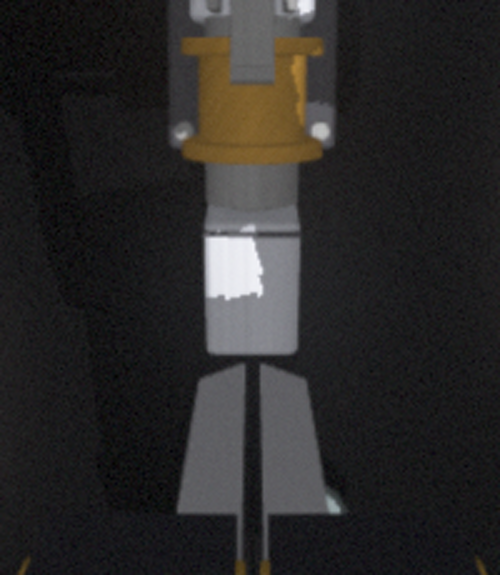

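View pics/s10.png

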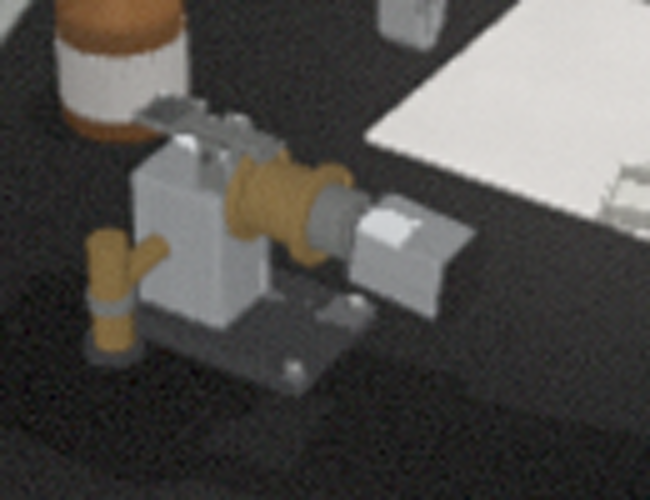

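```bash
python3 -m crank '[[-0.13,-0.002,0,0],[-0.13,0,0,0],[0,0,0.12,0],[0,0,0.15,0],[0,0,0.15,0],[0,0,0.12,0],[0,0,0.05,0],[0.02,0,0,0],[0,0,0,0],[0,0,0,0]]' 1; python3 -m crank '[[0.01,0,0,0],[0.01,0,0,0],[0.01,0,0,0],[0.005,0,0,0],[0.005,0,0,0],[0.005,0,0,0],[0,0,0,0],[0,0,0,0],[0,0,0,0],[0,0,0,0]]' 1
python3 - <<'E'
from h import *
from bench import robot
u=np.array([np.cos(-.2915),np.sin(-.2915)])
o=robot.get_obs();d=o["tool_pos"][:2]-[.563,-.0295];print(d@u,d@[-u[1],u[0]],o["tool_pos"][2],o["wrist_force"])
n,_=robot.snapshot("side");cv2.imwrite("pics/s11.png",cv2.resize(n[160:260,210:340,::-1],None,fx=5,fy=5,interpolation=cv2.INTER_CUBIC))
E
```

```text
time: 28.4
tool_pos: [0.4914, -0.0078, 0.0872]
ee_rot: [-3.141, -0.002, -0.291]
wrist_force: [0.7, -1.1, 0.3]
width: 0.0008
time: 29.65
tool_pos: [0.4932, -0.0083, 0.0851]
ee_rot: [3.141, 0.015, -0.291]
wrist_force: [-15.4, 4.3, 8.9]
width: 0.0003
-0.07290813934090064 0.00024802728048628015 0.08511589588521429 [-15.3581794    4.31133422   8.86160294]
```

View pics/s11.png

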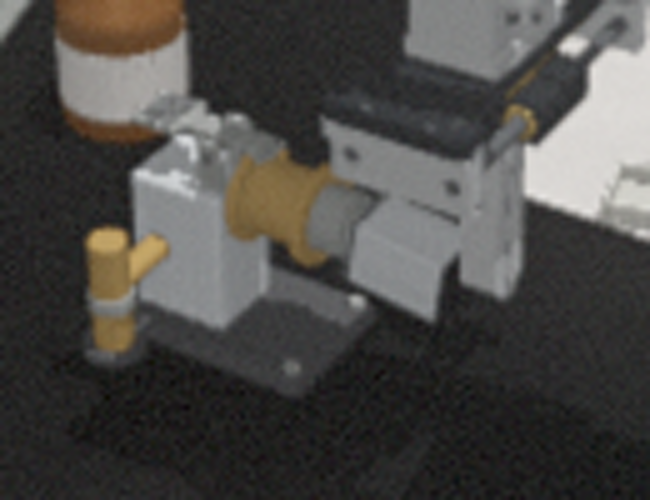

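```bash
cat > m.py <<'E'
from h import *
from bench import robot
def meas(tag):
    p=robot.camera_params("wrist");im,d=robot.snapshot("wrist");im=im[:,:,::-1];C=dep(p,d,True)
    u=np.array([np.cos(-.2915),np.sin(-.2915)]);v=np.array([-u[1],u[0]]);mo=np.array([.563,-.0295])
    s=(C[...,:2]-mo)@u*1e3;t=(C[...,:2]-mo)@v*1e3;z=C[...,2]*1e3
    k=(s>-58)&(s<-10)&(abs(t)<12)&(z>85)&(z<108)
    q=np.polyfit(s[k],z[k],1);print("tilt",np.arctan(q[0]),"ztop at -30",np.polyval(q,-30),"n",k.sum())
    # top face extents
    k=(abs(t)<10)&(abs(z-np.polyval(q,s))<1.2)&(s>-75)&(s<0);print("top face s",np.percentile(s[k],[0.5,2,98,99.5]))
    b=(abs(t)<10)&(z>107)&(z<113)&(s<35)&(s>-10);print("front flange s",np.percentile(s[b],[1,5,50]) if b.any() else None)
    cv2.imwrite(f"pics/{tag}.png",cv2.resize(im[70:330,150:410],None,fx=2.3,fy=2.3,interpolation=cv2.INTER_CUBIC))
    o=robot.get_obs();print(o["time"],o["tool_pos"],o["wrist_force"])
E
python3 -c "
from m import *
meas('m12')"
```

```text
tilt 0.1286488754575163 ztop at -30 95.7880468472262 n 4049
top face s [-63.31530616 -62.16315897  -7.33090855  -6.00059649]
front flange s [16.45717334 16.5099765  19.21102856]
29.75 [ 0.4932395  -0.0083011   0.08511148] [-14.80543982   3.96667351   8.34252451]
```

View pics/m12.png

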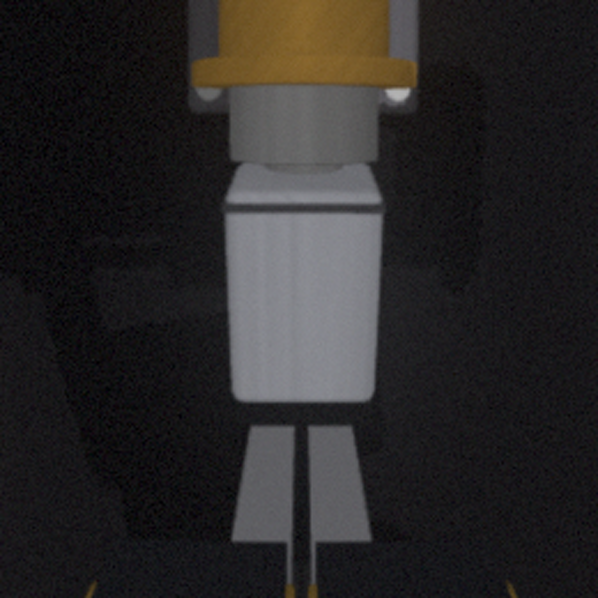

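```bash
python3 -m crank '[[-0.035,0,0,0],[-0.035,0,0,0],[0,0,-0.1,0],[0,0,-0.1,0],[0,0,-0.1,0],[0.09,0,0,0],[0.1,0,0,0],[0,0,0.05,0],[0,0,0.05,0],[0,0,0,0]]' -0.3
python3 - <<'E'
from m import *
meas('m13')
u=np.array([np.cos(-.2915),np.sin(-.2915)])
o=robot.get_obs();d=o["tool_pos"][:2]-[.563,-.0295];print(d@u,d@[-u[1],u[0]],o["tool_pos"][2],o["width"])
E
```

```text
time: 31.0
tool_pos: [0.5205, -0.0168, 0.1242]
ee_rot: [3.141, 0.003, -0.291]
wrist_force: [-0.2, 0.4, 0.1]
width: 0.061
tilt 0.10874903746779178 ztop at -30 96.81707724850153 n 2427
top face s [-61.73643685 -60.53268043  -6.80342366  -5.95713603]
front flange s [16.74236355 16.90354739 19.3833936 ]
31.05 [ 0.52105913 -0.01687332  0.12500383] [-0.62262653  0.64453304  0.25477006]
-0.04380031810460097 4.06538479393671e-05 0.12500383027174972 0.06104583376195657
```

View pics/m13.png

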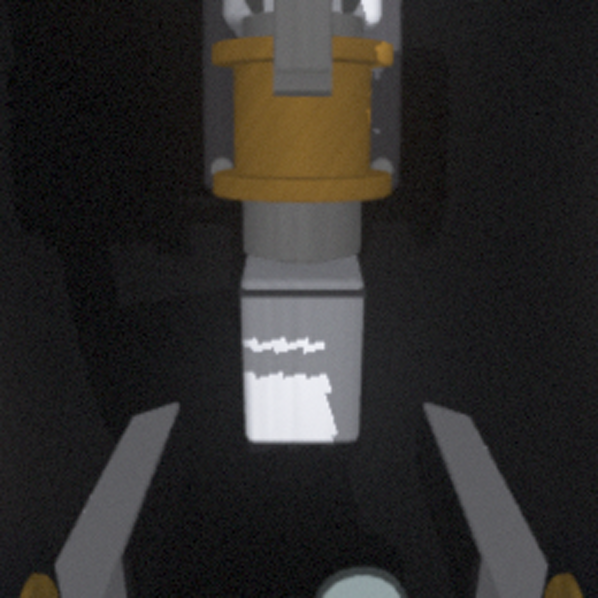

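```bash
python3 -m crank '[[0,0,-0.1,0],[0,0,-0.1,0],[0.1,0,0,0],[0.15,0,0,0],[0.18,0,0,0],[0.18,0,0,0],[0.14,0,0,0],[0,0,0,0],[0,0,0.05,0],[0,0,0.05,0]]' 1
python3 - <<'E'
from m import *
u=np.array([np.cos(-.2915),np.sin(-.2915)])
o=robot.get_obs();d=o["tool_pos"][:2]-[.563,-.0295];print(d@u,d@[-u[1],u[0]],o["tool_pos"][2],o["width"])
E
```

```text
time: 32.3
tool_pos: [0.6648, -0.0598, 0.1457]
ee_rot: [-3.142, 0.0, -0.291]
wrist_force: [-0.4, 0.2, -1.1]
width: 0.0003
0.10622795081340548 0.0002805422339904374 0.1456954431621315 0.0002514248865384333
```

```bash
python3 -m crank '[[0,0,0.05,0],[0,0,0.04,0],[0,0,0.02,0],[0,0,0.02,0],[0,0,0.01,0],[0,0,0.01,0],[0,0,0,0],[0,0,0,0],[0,0,0,0],[0,0,0,0]]' 1
python3 - <<'E'
from m import *
n,_=robot.snapshot("side");cv2.imwrite("pics/s14.png",cv2.resize(n[160:260,210:340,::-1],None,fx=5,fy=5,interpolation=cv2.INTER_CUBIC))
E
```

```text
time: 33.55
tool_pos: [0.6663, -0.0604, 0.1163]
ee_rot: [-3.141, -0.001, -0.291]
wrist_force: [2.4, -0.7, 2.6]
width: 0.0007
```

View pics/s14.png

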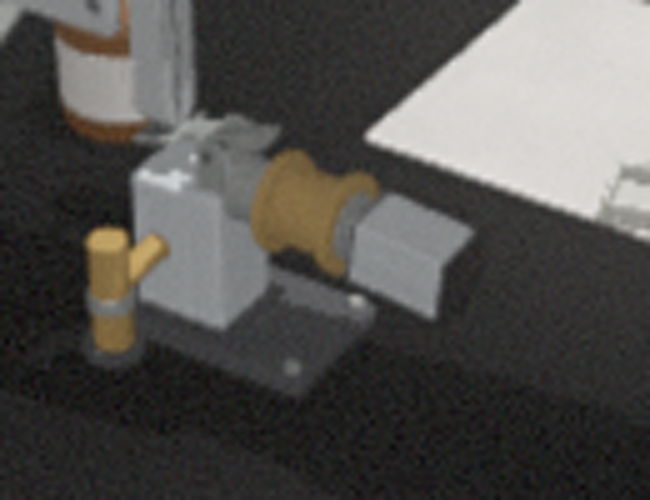

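```bash
python3 -m crank '[[0,0,-0.1,0],[0,0,-0.15,0],[-0.12,0,0,0],[-0.17,0,0,0],[-0.17,0,0,0],[-0.17,0,0,0],[-0.11,0,0,0],[0,0,0.06,0],[0,0,0.08,0],[0,0,0,0]]' -0.3
python3 - <<'E'
from m import *
meas('m15')
u=np.array([np.cos(-.2915),np.sin(-.2915)])
o=robot.get_obs();d=o["tool_pos"][:2]-[.563,-.0295];print(d@u,d@[-u[1],u[0]],o["tool_pos"][2],o["width"])
E
```

```text
time: 34.85
tool_pos: [0.523, -0.0178, 0.1352]
ee_rot: [3.141, 0.005, -0.292]
wrist_force: [0.8, 0.1, 0.4]
width: 0.0611
tilt 0.10621847651135999 ztop at -30 96.94113221039737 n 2199
top face s [-62.38549091 -60.9846577   -7.22318147  -6.48806419]
front flange s [1.91021489 2.12858859 5.06947078]
34.9 [ 0.52367842 -0.01786895  0.13624151] [0.10773366 0.06113861 0.26079437]
-0.041005390177952405 -0.00016021587337558717 0.13624151000767512 0.061252195136518334
```

View pics/m15.png

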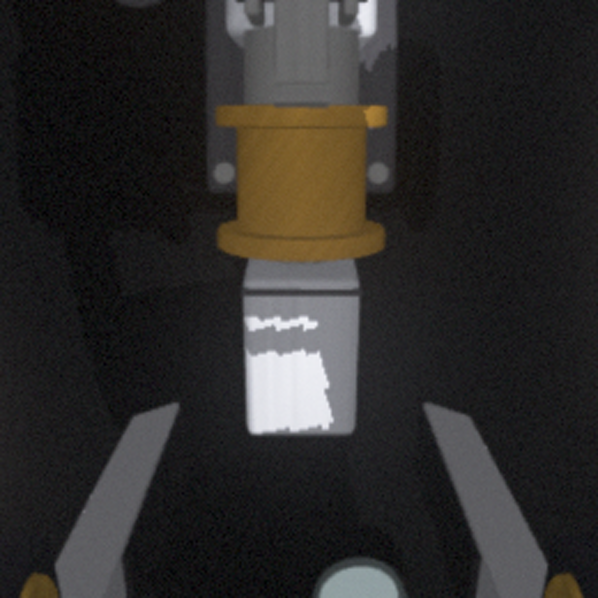

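```bash
python3 -m crank '[[0,0,0.08,0],[0,0,0.08,0],[0,0,0.08,0],[0,0,0.05,0],[0,0,0.035,0],[0,0,0,0],[0,0,0,0],[0,0,0,0],[0,0,0,0],[0,0,0,0]]' -0.3; python3 -m crank '[[0,0,0,0],[0,0,0,0],[0,0,0,0],[0,0,0,0],[0,0,0,0],[0,0,0,0],[0,0,0,0],[0,0,0,0],[0,0,0,0],[0,0,0,0]]' 1
```

```text
time: 36.15
tool_pos: [0.5242, -0.0178, 0.0732]
ee_rot: [-3.141, -0.001, -0.291]
wrist_force: [-0.6, -0.3, 0.8]
width: 0.0608
time: 37.4
tool_pos: [0.5241, -0.0176, 0.073]
ee_rot: [-3.141, -0.0, -0.291]
wrist_force: [-0.3, 1.1, 0.2]
width: 0.0339
```

```bash
python3 -m crank '[[0,0,-0.01,0],[0,0,-0.01,0],[0,0,-0.01,0],[0.005,0,0,0],[0.005,0,0,0],[0.005,0,0,0],[0,0,0,0],[0,0,0,0],[0,0,0,0],[0,0,0,0]]' 1; python3 -c "
from m import *
meas('m16')"
```

```text
time: 38.65
tool_pos: [0.5252, -0.0183, 0.0784]
ee_rot: [3.141, 0.004, -0.291]
wrist_force: [-4.3, 1.2, -4.4]
width: 0.0339
tilt 0.034089073548020994 ztop at -30 101.03836188930747 n 3767
top face s [-59.64784326 -58.49213677  -4.74867713  -3.98599819]
front flange s [1.94536892 2.34847671 5.05218209]
38.7 [ 0.52519611 -0.01834234  0.07844803] [-5.7483675   0.4399999  -4.97944896]
```

```bash
python3 -m crank '[[0,0,-0.01,0],[0.01,0,0,0],[0.01,0,0,0],[0,0,0,0],[0,0,0,0],[0,0,0,0],[0,0,0,0],[0,0,0,0],[0,0,0,0],[0,0,0,0]]' 1; python3 -c "
from m import *
meas('m17')"; python3 -m crank '[[0,0,0,0],[0,0,0,0],[0,0,0,0],[0,0,0,0],[0,0,0,0],[0,0,0,0],[0,0,0,0],[0,0,0,0],[0,0,0,0],[0,0,0,0]]' -0.3;python3 -c "
from m import *
meas('m18')"
```

```text
time: 39.95
tool_pos: [0.5261, -0.0185, 0.0805]
ee_rot: [3.141, 0.011, -0.291]
wrist_force: [-15.0, 3.5, 0.0]
width: 0.0337
tilt 0.004542132510218305 ztop at -30 102.72205123794457 n 3778
top face s [-59.05430262 -57.75492428  -3.8340417   -2.93591297]
front flange s [2.02306105 2.30677615 5.02708266]
40.0 [ 0.52612199 -0.01845971  0.08049193] [-14.24569215   3.30152532   0.27096426]
time: 41.25
tool_pos: [0.5308, -0.0197, 0.081]
ee_rot: [-3.142, -0.0, -0.291]
wrist_force: [-0.3, -0.3, -0.5]
width: 0.0611
tilt 0.10776858778741377 ztop at -30 96.90332758806484 n 3261
top face s [-62.78962447 -61.27318437  -7.27275518  -6.47401911]
front flange s [1.97181384 2.31010033 5.08588554]
41.3 [ 0.53073921 -0.0197423   0.08096827] [0.10233542 0.2933433  0.62923229]
```

```bash
python3 -m crank '[[0,0,-0.03,0],[0,0,-0.08,0],[0,0,-0.12,0],[0,0,-0.12,0],[0,0,-0.12,0],[0.05,0,-0.08,0],[0.05,0,0,0],[0,0,0,0],[0,0,0,0],[0,0,0,0]]' -0.3
python3 - <<'E'
from h import *
from bench import robot
A=[]
for i in range(4):
    p=robot.camera_params("wrist");im,d=robot.snapshot("wrist");A.append(dep(p,d,True))
C=np.mean(A,0);cv2.imwrite("pics/m19.png",im[:,:,::-1])
u=np.array([np.cos(-.2915),np.sin(-.2915)]);v=np.array([-u[1],u[0]]);mo=np.array([.563,-.0295])
s=(C[...,:2]-mo)@u*1e3;t=(C[...,:2]-mo)@v*1e3;z=C[...,2]*1e3
for a in range(-66,120,3):
    k=(s>=a)&(s<a+3)&(z>70)&(z<118)&(abs(t)<4)
    if k.sum()>4: print(a+1.5,k.sum(),np.median(z[k]).round(1),end="; ")
k=(s>-58)&(s<-10)&(abs(t)<12)&(z>85)&(z<108)
q=np.polyfit(s[k],z[k],1);print("\ntilt",np.arctan(q[0]),np.polyval(q,-34))
for n in("side","scene"):
    im,_=robot.snapshot(n);cv2.imwrite(f"pics/{n}19.png",im[:,:,::-1])
print(robot.get_obs()["time"],robot.get_obs()["tool_pos"])
E
```

```text
time: 42.55
tool_pos: [0.5493, -0.0254, 0.1902]
ee_rot: [3.141, 0.002, -0.291]
wrist_force: [-0.1, 0.3, -0.1]
width: 0.0611
-61.5 17 93.5; -58.5 23 93.7; -55.5 24 93.7; -52.5 27 94.3; -49.5 27 95.0; -46.5 27 95.2; -43.5 26 95.6; -40.5 27 95.8; -37.5 26 96.3; -34.5 27 96.5; -31.5 26 96.7; -28.5 27 97.1; -25.5 30 97.5; -22.5 29 97.8; -19.5 30 98.1; -16.5 26 98.4; -13.5 27 98.6; -10.5 30 99.0; -7.5 37 98.6; -4.5 46 91.7; 1.5 13 108.8; 4.5 36 109.2; 7.5 51 107.4; 10.5 37 103.3; 13.5 38 103.1; 16.5 31 103.1; 19.5 39 103.2; 22.5 37 103.1; 25.5 33 103.3; 28.5 40 103.1; 31.5 39 103.2; 34.5 29 103.0; 37.5 29 103.4; 40.5 40 109.0; 43.5 30 110.7; 46.5 43 112.7; 49.5 44 114.1; 52.5 44 114.5; 55.5 42 114.3; 58.5 44 114.3; 61.5 43 114.5; 64.5 42 114.5; 67.5 43 114.3; 70.5 43 114.5; 73.5 44 114.3; 76.5 44 114.4; 79.5 41 114.5; 82.5 36 114.3; 85.5 43 114.5; 88.5 43 114.4; 91.5 43 114.4; 94.5 43 114.6; 97.5 43 114.6; 100.5 44 114.6; 103.5 43 114.4; 106.5 44 114.8; 109.5 40 114.9; 112.5 45 114.8; 115.5 33 114.8; 118.5 20 114.6; 
tilt 0.10840014253834514 96.5104940550956
42.85 [ 0.54980356 -0.02541668  0.19095952]
```

View pics/scene19.png

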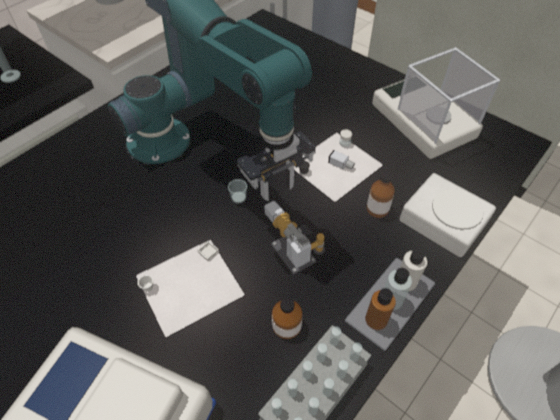

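View pics/m19.png

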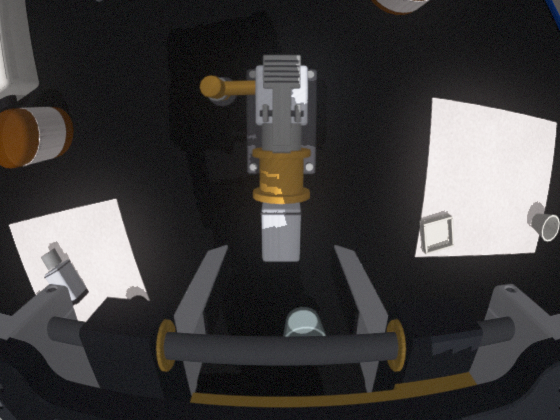

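The scene view shows the bottles, beaker, boat, crucible, jar and fat-nosed cartridge in their starting places. The wrist view shows the sleeve forward at about (281,178), touching the cartridge body at (281,232). The gripper is clear, so I'm handing in.

```bash
python3 -c "
from bench import robot
print(robot.close_job())"
```

```text
the job is handed in; nothing more can be done
None
```

The slim-nosed cartridge is in the coupler with the sleeve fully forward, and the job was handed in at about 43 s. No verdict was reported, and the cartridge's droop is close to two of the limits.

**What I did**
- I pulled the sleeve back 18 mm to its stop. After I let go, the catch held it about 15 mm back.
- I pushed the cartridge straight in until it met a hard stop, 30.2 mm before the mouth plane with 12 N on the wrist.
- I pressed the thumb plate and the sleeve sprang fully forward.

**Last checks**
- **Sleeve and catch:** the front flange is at its home position, 2 mm behind the mouth plane, and the catch is level again.
- **Surroundings:** nothing else appears to have moved, and the gripper was open and clear of everything.
- **Cartridge:** it sags under its own weight once released.

| | Last reading | Limit |
|---|---|---|
| Tilt | about 0.105 rad | 0.12 rad |
| Centre height | about 4.4 mm low | 5 mm |
| Centre before the mouth | about 31.7 mm | 33.5 mm |

**What disagreed**
- **Height:** raw wrist depth put the cartridge's centre about 5.4 mm low, which is outside the limit. The 4.4 mm figure comes after correcting against the sleeve and flange heights. It agrees with what the nose's play in the bore should give.
- **Grip on the sleeve:** the jaws stopped at 50 mm, the flange size, instead of the 38 mm waist. The pull still worked.
- **Two attempts to remove the droop did not help:** pushing from behind briefly made the tilt worse (0.129 rad). Gripping it again after locking made it level, but it sagged back when released.

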